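# Gauge a relay-lens barrel and hold it seated in the lens bench's V saddles

## Task

Two look-alike relay-lens barrels lie in the grey rest; only the slimmer one is the right size for our microscopes: prove it by slipping one of its ends right down between the jaws of the gap gauge, and leave the fatter barrel, which does not go in, in the rest (put it back there if you tried it). Then lay the slim barrel gently into the lens bench's V saddles, lying evenly across both of them, and press it down onto both flanks with a steady push of about 10 N so that I can read the screen. Finish while still holding it pressed down there; leave the wash bottle, the specimen dish and the screwdriver where they are.

Things in the scene. Friction and masses are not known exactly. Their poses are not given: they have to be found in the camera images.
- slim_barrel_mid (a point): Middle of the slim barrel: a plain aluminium tube with dark ends and thin dark rings, 30 mm in diameter and 120 mm long, about 160 g, loose. The point is on its axis, half-way along; x runs along the barrel (either way round is the same). It starts lying in one of the two places of the rest, its axis 35 mm above the bench.
- thick_barrel_mid (a point): Middle of the thick barrel: looks the same but 34 mm in diameter and 120 mm long, about 200 g, loose. The point is on its axis, half-way along; x runs along the barrel. It starts in the other place of the rest, its axis 37 mm above the bench, and does not go into the gauge.
- rest_floor (a point): The barrel rest, fixed: grey plastic plate 104 x 160 x 5 mm with two notched rails (14 mm thick, 32 mm high, 84 mm apart centre to centre). Barrels lie along its x, in 41 mm wide notches at y = +45 and -45 mm; 70 mm of each barrel hangs free between the rails, 15 mm above the plate, for the fingers. The point: middle of the rest at notch-floor height, 20 mm above the bench.
- gap_mouth (a point): Middle of the gap gauge's gap at the height of the jaw tops, 70 mm above the bench; z up. A barrel goes in from above, level and along x, with the fingers beside the plate (gripped at the barrel's middle, the plate 40 mm along from there). It is in when its axis is 10 mm or more below the jaw tops; on the gap's floor the slim barrel's axis is 21 mm below them.
- gauge: The gap gauge, fixed: upright U-shaped steel plate, 12 mm thick along x, 67 mm wide along y, 70 mm high with its foot (56 x 92 x 10 mm, with a step 26 x 70 mm to 18 mm height). The gap is open at the top and along x: 31 mm wide in y, 36 mm deep, with 4 mm 45-degree lead-ins 2 to 6 mm below the jaw tops. Origin on the bench under the middle of the gap.
- v_axis (a point): Where the middle of the slim barrel lies when seated in the lens bench: midway between its two steel V saddles, 51 mm above the bench; x along the V, y across, z up. Saddles, fixed and rigid: 90-degree V, each 24 mm long, centred at x = +40 and -40 mm, vertex 30 mm and tops 53 mm above the bench, 62 mm wide over all; 56 mm between them are free for the fingers.
- flank_left: The two steel flanks of the V on the +y side of the lens bench (one in each saddle); its origin is on the bench under the middle of the V, its axes are those of point v_axis. A barrel that is let go settles on both flanks by itself; one clamped hard in the jaws may bear on one side only.
- flank_right: The two steel flanks of the V on the -y side; same origin and axes.
- lens_bench: The whole lens bench, fixed: dark steel base plate 240 x 80 x 12 mm carrying the V saddles; at its ends, clear of the barrel, a black lamp head (from x = +91 mm, top 72 mm above the bench) and a white screen (x = -105 mm, 52 mm wide, top 78 mm above the bench). Origin on the bench under the middle of the V, axes as point v_axis.
- wash_bottle: Clear bottle with a red cap, 64 mm across and 170 mm tall, loose; origin in the middle of its underside. To be left alone.
- specimen_dish: White dish with a brown coiled fossil in it, 92 mm across and about 21 mm tall, loose; origin in the middle of its underside. To be left alone.
- screwdriver_grip (a point): Middle of the handle of a 160 mm screwdriver that lies on the bench beside the work. To be left alone.
- slim_barrel: The slim barrel as a whole; its origin and axes are those of point slim_barrel_mid.
Mind the look-alikes: they are no part of the job. What is shaped like the gauge but red is not meant. What is shaped like the slim_barrel but yellow is not meant.

How it is judged:
By the outcome, as a careful person would: the job done as asked, in the order asked, and still so for the second after the job is handed in, while the arm keeps its last pose, push and grip.
It also fails if it takes over 67 s, if anything falls off the work surface, if the arm or the gripper's body presses on something with over 40 N, if the wrist force passes 120 N, or if a joint passes its speed limit or range.

## Robot

A 6-joint arm with a two-finger parallel gripper is mounted at the origin on the work surface. World frame = base frame: x ahead of the robot, y to its left, z up, the work surface at z = 0. Lengths are in m, angles in rad, forces in N, time in s.
With the tool pointing down it reaches from about 0.35 to 0.875 m from the base axis. Payload 4.2 kg.
Tool frame: the origin (TCP) lies midway between the tips of the shut fingers; the grasp point (between the pads) lies 19 mm behind it; z points along the fingers, y is the line along which they close (so a half turn about z gives the same grasp; the last joint's range is limited). The gripper opens to 87 mm and grips with 3 to 60 N. Pads are 19 mm wide; open, the fingers measure 117 mm over their backs; the gripper's body (75 mm by 190 mm) begins 51 mm behind the grasp point.
Start: joints at [0.259, 0.385, 0.008, 0, -1.194, -0.259], TCP at [0.625, 0, 0.223] pointing down, gripper open.
Joint ranges: [-3.14, 3.14], [-1.21, 2.06], [-1.07, 1.41], [-3.16, 2.05], [-2.99, -0.16], [-3.1, 3.1]. Speed limits (rad/s): [2.79, 2.79, 3.14, 3.14, 3.14, 3.14].

## Interface

Orientations are given as a unit quaternion [w, x, y, z].
In Python, from plant import ctrl gives the robot as it stands. The module is installed in compiled form; this text tells all that it offers.
- The arm moves only by the tool servo_tool, never from a script. Its argument "series" is a list of rows, each a list of 3 entries, a list of its own where there are three numbers: the opening, from 0 (shut) to 1 (fully open), then the shift along the tool's x, y, z in m, then the turn, a rotation vector about the tool's x, y, z in rad. In form: [[jaw, [x, y, z], [wx, wy, wz]], ...]. A call has 1 to 5 rows; each row shifts and turns the commanded pose from where the row before left it, along the tool's axes as they then stand; what a row does not reach is not made up. A row lasts 1/12 s, in which the tool goes at most 41.7 mm and 7.16 degrees, less where a joint would pass 70% of its speed; a pose out of reach is approached as far as the arm can. A call with a gripper value outside its range is refused whole. The fingers move at their own pace and stop on an object; "grip_force" is the grip in N (left out, the last holds). Time passes only in rows, so rows that do not move let the fingers close. It gives the time, the measured TCP pose, the force, the opening and the grip force at its end, in the units of the state.
- ctrl.read_state(): the state, without advancing time (a new reading comes with each control period).
- ctrl.snapshot(name): name is "scene" or "side" or "wrist"; returns a dict with "img" (480x640x3 uint8, blue, green, red), "depth" (480x640 float32, m along the optical axis (not along the pixel's ray), 0 where there is no reading), "fx", "fy", "cx", "cy" (pixels), "k1" (the pictures are not rectified: a ray, as slopes to the right and down, at radius r is drawn at 1 + k1 r^2 times it, then the intrinsics apply), "xyz" and "orientation" of the camera in the world. Camera axes: x right, y down, z forward; pixel columns grow to the right and rows downward; lengths in m; the calibration is good to about 2 mm. A picture is of the moment at which its call begins.
- ctrl.close_job(): hands the job in; it is judged then, once.
Trained networks look in a picture, given as the dict that the camera call returned (one of the last four; its "shot" number tells which), for a name from the list of things; names that differ only in an ending like _2 or _b are one class to them, and where a whole thing is asked for, a point or a joint stands for the part that bears it (a point fixed in the world has none). Each returns a list of dicts, best first, with "conf" (0 to 1); they miss things now and then, are a little off and sometimes report something else, mostly with a low value. They report only what shows in the picture. A call takes as long as a camera call. They do not tell look-alikes from the thing itself.
- ctrl.cut_out(picture, label): "pixels" (480x640 bool, what is visible of it) and "point" ([column, row] as shares, 0 to 1, of the picture: columns of its width, rows of its height, amid what is visible of it).
- ctrl.place_of(picture, label): "point" ([column, row] as shares, 0 to 1, of the picture: columns of its width, rows of its height: a listed point, or the origin of a listed thing).
The state is a dict: "clock": time; "joint_positions": joint angles; "joint_vel": joint speeds; "effort": joint torques, N m; "eef_pos": TCP position; "orientation": TCP orientation; "wrist_force": force on the tool from outside, world axes, zero at the start; "wrist_torque": the same for the moment, N m; "width": finger opening in m; "finger_force": force on a finger pad.
Only numpy, scipy, OpenCV 4.12 (cv2) and the standard library are available. Lean on these libraries where they do the work, as an engineer would, in place of code of your own. Each camera call takes 0.05 s, during which the arm holds its last target. There are 200 camera calls.

## Working session

There is one attempt and no reset: what is moved stays moved. The work goes in short steps, Python scripts to look and compute and a tool call to move; the robot and the scene stay as the last step left them, time stands still between calls to the robot, and variables do not carry over. Pictures are saved under pics/ and viewed, at most 10 in all, crops included, and the job is handed in when it is done.

Besides the shell and the picture viewer there is one more tool, called after "Request:" as name([rows], argument=value, ...), one row to a line, values as JSON. servo_tool: Moves the arm, as the interface text tells. Its arguments: {"type":"object","properties":{"series":{"type":"array"},"grip_force":{"type":"number"}},"required":["series"]}

```bash
mkdir -p pics
cat > h.py <<'E'
import numpy as np, cv2
from scipy.spatial.transform import Rotation as R
from plant import ctrl
def rot(q): return R.from_quat([q[1],q[2],q[3],q[0]]).as_matrix()
def pts(p,u,v,z=None,d=None):
    """pixels -> world; by height z or by depth d"""
    K=np.array([[p['fx'],0,p['cx']],[0,p['fy'],p['cy']],[0,0,1.]])
    s=cv2.undistortPoints(np.array([np.atleast_1d(u),np.atleast_1d(v)],float).T.reshape(-1,1,2),K,np.array([p['k1'],0,0,0,0.])).reshape(-1,2)
    r=np.c_[s,np.ones(len(s))]@rot(p['orientation']).T
    c=np.array(p['xyz'])
    t=(z-c[2])/r[:,2] if d is None else np.asarray(d)
    return c+r*np.reshape(t,(-1,1))
def cloud(p,m):
    v,u=np.nonzero(m&(p['depth']>0)); return pts(p,u,v,d=p['depth'][v,u])
E
python3 - <<'E'
from h import *
Z=dict(slim_barrel_mid=.035,thick_barrel_mid=.037,rest_floor=.02,gap_mouth=.07,gauge=0,v_axis=.051,lens_bench=0,wash_bottle=0,specimen_dish=0,screwdriver_grip=.012)
ims=[]
for n in("scene","side"):
    p=ctrl.snapshot(n); ims.append(p['img']); print(n,p['xyz'])
    for l,z in Z.items():
        for o in ctrl.place_of(p,l)[:3]:
            u,v=o['point'][0]*640,o['point'][1]*480
            print(l,round(o['conf'],2),int(u),int(v),pts(p,u,v,z)[0].round(4))
    cv2.imwrite(f'pics/{n}0.png',p['img'])
s=ctrl.read_state();print(s['orientation'],s['wrist_force'],s['clock'])
E
```

```text
scene [1.30993085 0.30708972 1.01411623]
slim_barrel_mid 0.87 226 191 [ 0.5516 -0.2689  0.035 ]
slim_barrel_mid 0.6 163 217 [ 0.6852 -0.3687  0.035 ]
thick_barrel_mid 0.71 260 202 [ 0.5569 -0.1718  0.037 ]
rest_floor 0.82 241 202 [ 0.5587 -0.2245  0.02  ]
gap_mouth 0.7 323 218 [0.5724 0.0023 0.07  ]
gauge 0.87 377 207 [0.4319 0.0917 0.    ]
gauge 0.8 317 176 [ 0.3883 -0.0901  0.    ]
gauge 0.71 321 240 [5.839e-01 2.000e-04 0.000e+00]
v_axis 0.58 416 255 [0.5799 0.2282 0.051 ]
lens_bench 0.93 412 267 [0.5757 0.2259 0.    ]
wash_bottle 0.72 544 281 [0.5025 0.5101 0.    ]
specimen_dish 0.72 256 202 [ 0.5314 -0.2008  0.    ]
specimen_dish 0.61 269 301 [ 0.7827 -0.0423  0.    ]
specimen_dish 0.16 226 191 [ 0.5242 -0.2898  0.    ]
screwdriver_grip 0.52 159 162 [ 0.5064 -0.5027  0.012 ]
side [-0.24407161 -1.01020543  0.82980468]
slim_barrel_mid 0.72 434 303 [ 0.6621 -0.4011  0.035 ]
slim_barrel_mid 0.62 369 302 [ 0.5444 -0.2849  0.035 ]
thick_barrel_mid 0.67 345 281 [ 0.5607 -0.1786  0.037 ]
rest_floor 0.76 357 296 [ 0.5518 -0.2328  0.02  ]
gap_mouth 0.92 312 245 [ 0.5844 -0.0097  0.07  ]
gap_mouth 0.56 275 280 [ 0.3937 -0.083   0.07  ]
gauge 0.84 310 266 [ 0.5758 -0.0097  0.    ]
gauge 0.63 280 301 [ 0.4035 -0.0864 -0.    ]
gauge 0.59 249 271 [0.4276 0.0959 0.    ]
v_axis 0.83 261 224 [0.5759 0.2344 0.051 ]
v_axis 0.46 344 280 [ 0.5474 -0.1851  0.051 ]
lens_bench 0.8 261 237 [0.5738 0.2424 0.    ]
lens_bench 0.59 266 237 [0.584  0.2283 0.    ]
wash_bottle 0.93 204 216 [0.5142 0.5068 0.    ]
specimen_dish 0.89 368 249 [ 0.7764 -0.0561  0.    ]
screwdriver_grip 0.78 430 356 [ 0.5193 -0.5008  0.012 ]
[-3.33254316e-05 -7.07097996e-01  7.07115565e-01  2.00054700e-05] [ 0.75471461  0.22317145 -0.06293704] 1.1
```

View scene.

View pics/scene0.png

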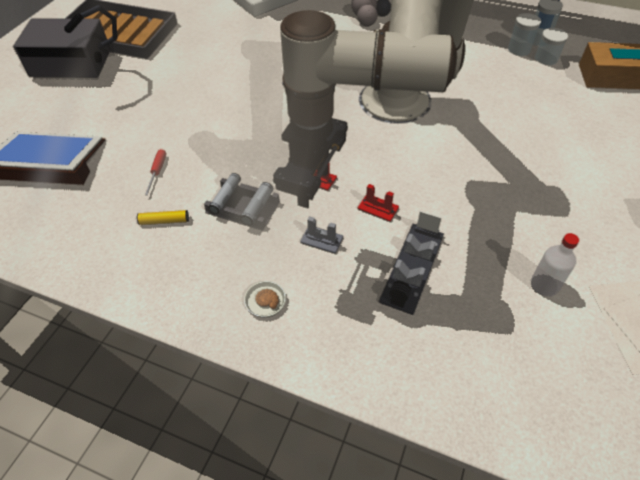

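View pics/side0.png

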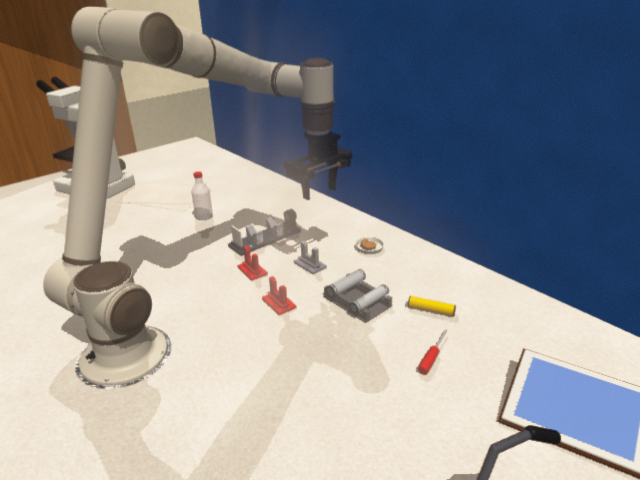

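Request:
servo_tool([
  [1,[0.04,0.012,-0.01],[0,0,0.12]],
  [1,[0.04,0.012,-0.01],[0,0,0]],
  [1,[0.04,0.012,-0.01],[0,0,0]],
  [1,[0.04,0.012,-0.01],[0,0,0]],
  [1,[0.04,0.012,-0.01],[0,0,-0.12]],
])

```text
clock: 1.52
eef_pos: [0.5478, -0.1881, 0.2715]
orientation: [0.0, -0.707, 0.707, -0.0]
wrist_force: [0.9, -1.2, 0.3]
width: 0.0872
finger_force: 0.0
```

```bash
cat > w.py <<'E'
from h import *
import sys
def look(name,labs,cam="wrist",save=True):
    p=ctrl.snapshot(cam)
    if save: cv2.imwrite(f'pics/{name}.png',p['img'])
    for l,z in labs.items():
        for o in ctrl.place_of(p,l)[:3]:
            if o['conf']<.3: continue
            u,v=o['point'][0]*640,o['point'][1]*480
            print(l,round(o['conf'],2),int(u),int(v),pts(p,u,v,z)[0].round(4))
    return p
def barrels(p,lab):
    for o in ctrl.cut_out(p,lab)[:3]:
        if o['conf']<.3: continue
        c=cloud(p,o['pixels']); 
        if len(c)<50: continue
        b=cv2.minAreaRect(c[:,:2].astype(np.float32)); top=np.percentile(c[:,2],97)
        print(lab,round(o['conf'],2),'n',len(c),'c',np.round(b[0],4),'size',np.round(b[1],4),'ang',round(b[2],1),'top',round(top,4),'med',np.median(c,0).round(4), 'px',np.round(o['point'],2))
def st():
    s=ctrl.read_state(); print('t',round(s['clock'],2),'p',np.round(s['eef_pos'],4),'F',np.round(s['wrist_force'],1),'T',np.round(s['wrist_torque'],2),'w',round(s['width'],4),'ff',np.round(s['finger_force'],1),'j',np.round(s['joint_positions'],2));M=rot(s['orientation']);print('tool x',M[:,0].round(4),'y',M[:,1].round(4)); return s
E
python3 - <<'E'
from w import *
st()
p=look('w1',dict(slim_barrel_mid=.035,thick_barrel_mid=.037,rest_floor=.02))
print(p['xyz'])
barrels(p,'slim_barrel');barrels(p,'thick_barrel_mid')
E
```

```text
t 1.52 p [ 0.5478 -0.1881  0.2715] F [ 0.9 -1.2  0.3] T [-0.04 -0.08  0.05] w 0.0872 ff 0.0 j [-0.05  0.28 -0.03  0.   -1.27  0.05]
tool x [-0.e+00 -1.e+00  1.e-04] y [-1.e+00  0.e+00 -2.e-04]
slim_barrel_mid 0.6 315 105 [ 0.5552 -0.2746  0.035 ]
thick_barrel_mid 0.87 313 208 [ 0.5575 -0.1802  0.037 ]
thick_barrel_mid 0.68 290 394 [0.5835 0.0202 0.037 ]
rest_floor 0.84 313 153 [ 0.5575 -0.2306  0.02  ]
rest_floor 0.51 290 395 [0.5849 0.0337 0.02  ]
[ 0.54765099 -0.2541511   0.43405831]
slim_barrel 0.68 n 1692 c [ 0.657  -0.3551] size [0.0332 0.0552] ang 27.5 top 0.031 med [ 0.6498 -0.3464  0.0273] px [0.33 0.04]
slim_barrel 0.57 n 4804 c [ 0.5606 -0.2719] size [0.0323 0.1306] ang 89.3 top 0.0512 med [ 0.5561 -0.2714  0.0483] px [0.49 0.23]
thick_barrel_mid 0.74 n 4684 c [ 0.5554 -0.1774] size [0.1276 0.0421] ang 0.9 top 0.0551 med [ 0.5584 -0.1841  0.052 ] px [0.49 0.43]
```

View pics/w1.png

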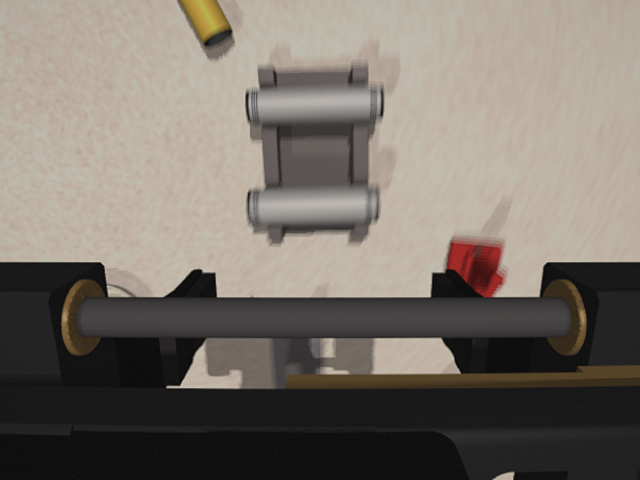

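Request:
servo_tool([
  [1,[0.041,-0.004,0.01],[0,0,0.12]],
  [1,[0.04,-0.009,0.01],[0,0,0.12]],
  [1,[0,0,0.01],[0,0,0.12]],
  [1,[0,0,0.01],[0,0,0.12]],
  [1,[0,0,0.01],[0,0,0.12]],
])

```text
clock: 2.23
eef_pos: [0.5572, -0.2665, 0.2194]
orientation: [-0.001, -0.463, 0.886, 0.001]
wrist_force: [-0.8, 0.3, -0.7]
width: 0.0871
finger_force: 0.0
```

Request:
servo_tool([
  [1,[0,0,0.01],[0,0,0.12]],
  [1,[0,0,0.01],[0,0,0.12]],
  [1,[0,0,0],[0,0,0.12]],
  [1,[0,0,0],[0,0,0.12]],
  [1,[0,0,0],[0,0,0.12]],
])

```text
clock: 2.65
eef_pos: [0.5573, -0.2656, 0.1999]
orientation: [-0.001, -0.181, 0.983, 0.0]
wrist_force: [0.3, -0.2, 0.3]
width: 0.0871
finger_force: 0.0
```

Request:
servo_tool([
  [1,[0,0,0],[0,0,0.12]],
  [1,[0,0,0],[0,0,0.12]],
  [1,[0,0,0],[0,0,0.12]],
  [1,[0,0,0],[0,0,0.0108]],
  [1,[0,0,0],[0,0,0]],
])

```text
clock: 3.07
eef_pos: [0.5572, -0.266, 0.2005]
orientation: [-0.001, -0.001, 1.0, 0.0]
wrist_force: [0.0, -0.2, -0.6]
width: 0.087
finger_force: 0.0
```

Run:
```python
from w import *
st()
p=look('w2',dict(slim_barrel_mid=.035,thick_barrel_mid=.037,rest_floor=.02))
barrels(p,'slim_barrel');barrels(p,'thick_barrel_mid')
```

```text
t 3.07 p [ 0.5572 -0.266   0.2005] F [ 0.  -0.2 -0.6] T [-0.   -0.14  0.03] w 0.087 ff 0.0 j [-0.18  0.39 -0.04 -0.   -1.14 -1.39]
tool x [-1.     -0.0019  0.0011] y [-1.9e-03  1.0e+00  3.0e-04]
slim_barrel_mid 0.57 315 207 [ 0.5514 -0.2719  0.035 ]
thick_barrel_mid 0.9 432 216 [ 0.5576 -0.1807  0.037 ]
thick_barrel_mid 0.44 316 215 [ 0.5573 -0.2718  0.037 ]
rest_floor 0.92 368 209 [ 0.5557 -0.2288  0.02  ]
slim_barrel 0.76 n 5937 c [ 0.5557 -0.2724] size [0.121  0.0309] ang 1.3 top 0.0509 med [ 0.5516 -0.2716  0.0483] px [0.5  0.44]
slim_barrel 0.59 n 148 c [ 0.6033 -0.3235] size [0.0132 0.1781] ang 60.1 top 0.2832 med [ 0.6677 -0.3607  0.0251] px [0.33 0.7 ]
thick_barrel_mid 0.65 n 6350 c [ 0.5588 -0.1877] size [0.1201 0.069 ] ang 1.1 top 0.055 med [ 0.5498 -0.1861  0.0518] px [0.67 0.43]
```

View pics/w2.png

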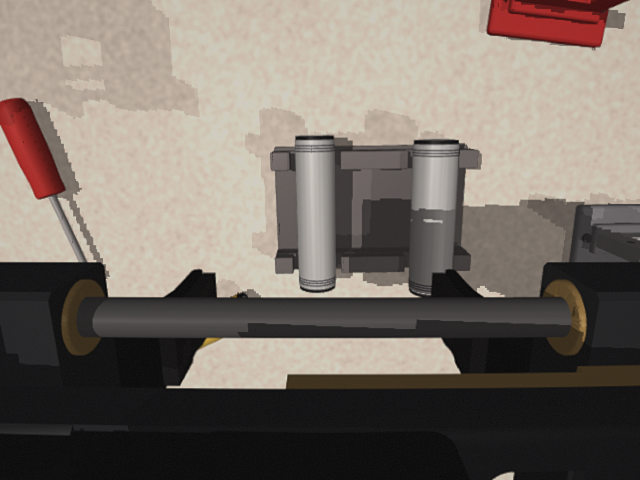

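Request:
servo_tool([
  [1,[0.0015,-0.0064,0.03],[0,0,-0.02]],
  [1,[0,0,0.04],[0,0,0]],
  [1,[0,0,0.04],[0,0,0]],
  [1,[0,0,0.03],[0,0,0]],
  [1,[0,0,0.02],[0,0,0]],
])

```text
clock: 3.78
eef_pos: [0.5531, -0.2732, 0.0376]
orientation: [-0.002, -0.009, 1.0, 0.001]
wrist_force: [0.5, -0.2, 0.4]
width: 0.0874
finger_force: 0.0
```

Request:
servo_tool([
  [1,[0,0,0.015],[0,0,0]],
  [1,[0,0,0.0085],[0,0,0]],
  [1,[0,0,0],[0,0,0]],
  [0,[0,0,0],[0,0,0]],
  [0,[0,0,0],[0,0,0]],
], grip_force=20)

```text
clock: 4.2
eef_pos: [0.5562, -0.274, 0.0191]
orientation: [0.001, -0.009, 1.0, -0.0]
wrist_force: [-0.2, -0.8, 0.4]
width: 0.08
finger_force: 0.0
```

Request:
servo_tool([
  [0,[0,0,0],[0,0,0]],
  [0,[0,0,0],[0,0,0]],
  [0,[0,0,0],[0,0,0]],
  [0,[0,0,0],[0,0,0]],
  [0,[0,0,0],[0,0,0]],
])

```text
clock: 4.62
eef_pos: [0.5553, -0.2737, 0.018]
orientation: [0.0, -0.009, 1.0, -0.0]
wrist_force: [-1.1, -1.1, 0.5]
width: 0.048
finger_force: 0.0
```

Request:
servo_tool([
  [0,[0,0,0],[0,0,0]],
  [0,[0,0,0],[0,0,0]],
  [0,[0,0,0],[0,0,0]],
  [0,[0,0,0],[0,0,0]],
  [0,[0,0,0],[0,0,0]],
])

```text
clock: 5.03
eef_pos: [0.5552, -0.2736, 0.0177]
orientation: [-0.0, -0.009, 1.0, 0.0]
wrist_force: [-0.3, 0.2, -0.0]
width: 0.0294
finger_force: 20.0
```

Run:
```python
from w import *
st()
```

```text
t 5.03 p [ 0.5552 -0.2736  0.0177] F [-0.3  0.2 -0. ] T [ 0.15 -0.11 -0.01] w 0.0294 ff 20.0 j [-0.2   0.58 -0.24 -0.   -0.75 -1.36]
tool x [-9.998e-01 -1.770e-02  1.000e-04] y [-1.770e-02  9.998e-01  1.000e-04]
```

Request:
servo_tool([
  [0,[0,0,-0.01],[0,0,0]],
  [0,[0,0,-0.03],[0,0,0]],
  [0,[0,0,-0.04],[0,0,0]],
  [0,[0,0,-0.04],[0,0,0]],
  [0,[-0.01,0.02,-0.03],[0,0,0]],
])

```text
clock: 5.45
eef_pos: [0.5641, -0.2559, 0.1716]
orientation: [0.001, -0.007, 1.0, -0.001]
wrist_force: [0.8, 0.3, -1.1]
width: 0.0293
finger_force: 20.0
```

Request:
servo_tool([
  [0,[-0.018,0.034,0],[0,0,0]],
  [0,[-0.018,0.034,0],[0,0,0]],
  [0,[-0.018,0.034,0],[0,0,0]],
  [0,[-0.018,0.034,0],[0,0,0]],
  [0,[-0.018,0.034,0],[0,0,0]],
])

```text
clock: 5.87
eef_pos: [0.6518, -0.0803, 0.1681]
orientation: [-0.0, -0.009, 1.0, 0.0]
wrist_force: [0.6, -0.8, -1.8]
width: 0.0293
finger_force: 20.0
```

Request:
servo_tool([
  [0,[-0.018,0.034,0],[0,0,0]],
  [0,[-0.018,0.034,0],[0,0,0]],
  [0,[-0.009,0.015,0],[0,0,0]],
  [0,[0,0,0],[0,0,0]],
  [0,[0,0,0],[0,0,0]],
])

```text
clock: 6.28
eef_pos: [0.695, 0.003, 0.1671]
orientation: [-0.001, -0.01, 1.0, -0.0]
wrist_force: [0.1, -0.2, -2.4]
width: 0.0293
finger_force: 20.0
```

Run:
```python
from w import *
st()
p=look('w3',dict(gap_mouth=.07,gauge=0,v_axis=.051,slim_barrel_mid=.18))
for o in ctrl.cut_out(p,'gauge')[:3]:
    c=cloud(p,o['pixels']); t=c[(c[:,2]>.064)&(c[:,2]<.08)]
    print(o['conf'],o['point'],len(t))
    if len(t)>20:
        b=cv2.minAreaRect(t[:,:2].astype(np.float32)); print(b,np.median(t[:,2]))
        np.save('top.npy',t)
```

```text
t 6.28 p [0.695  0.003  0.1671] F [ 0.1 -0.2 -2.4] T [-0.08 -0.06 -0.03] w 0.0293 ff 20.0 j [ 0.24  0.54  0.12 -0.   -1.16 -1.79]
tool x [-0.9998 -0.0195  0.0016] y [-1.950e-02  9.998e-01 -1.000e-04]
gap_mouth 0.71 321 39 [ 5.801e-01 -2.000e-04  7.000e-02]
gauge 0.85 319 59 [ 0.5799 -0.0022  0.    ]
0.56 [0.5039, 0.1158] 1551
((0.5806886553764343, -0.001264084130525589), (0.012749929912388325, 0.06721765547990799), 0.8536279201507568) 0.069958720000448
```

View pics/w3.png

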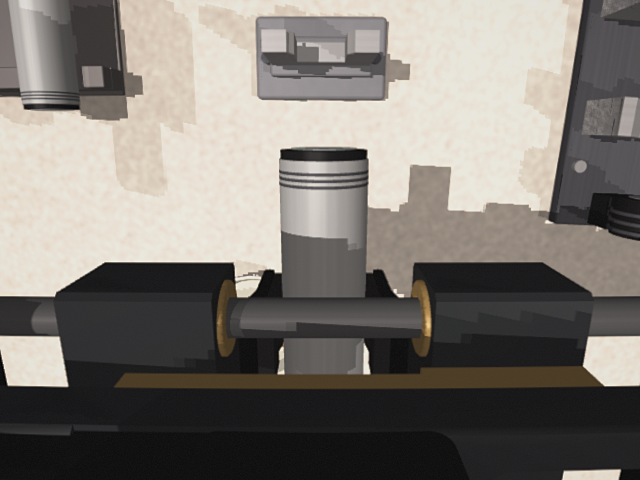

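Run:
```python
from w import *
p=ctrl.snapshot('wrist')
m=np.zeros((480,640),bool); m[145:295,270:380]=1
c=cloud(p,m); c=c[(c[:,2]>.175)&(c[:,2]<.21)]
b=cv2.minAreaRect(c[:,:2].astype(np.float32)); print(b)
for lo in np.arange(.62,.69,.015):
    t=c[(c[:,0]>lo)&(c[:,0]<lo+.01)]
    if len(t)>30: print(lo.round(3),np.percentile(t[:,1],[2,98]).round(4),np.percentile(t[:,2],[90,99]).round(4))
t=np.load('top.npy')
for s in(t[t[:,1]<0],t[t[:,1]>0]): print(np.percentile(s[:,1],[1,99]),np.percentile(s[:,0],[1,50,99]))
```

```text
((0.6606923341751099, 0.00044227391481399536), (0.05129863694310188, 0.041897665709257126), 0.19143013656139374)
0.635 [-0.0143  0.0132] [0.2006 0.2015]
0.65 [-0.0142  0.0136] [0.2007 0.2015]
0.665 [-0.0139  0.0138] [0.2007 0.2015]
0.68 [-0.0193  0.0201] [0.2001 0.2011]
[-0.03467185 -0.01692629] [0.57493555 0.58130209 0.58729308]
[0.01489949 0.0320326 ] [0.57431957 0.58063938 0.58658745]
```

Request:
servo_tool([
  [0,[0.03,0.0002,0],[0,0,0]],
  [0,[0.03,0.0003,0.02],[0,0,0]],
  [0,[0.0143,0,0.03],[0,0,0]],
  [0,[0,0,0.03],[0,0,0]],
  [0,[0,0,0.01],[0,0,0]],
])

```text
clock: 7.05
eef_pos: [0.6173, 0.0001, 0.0743]
orientation: [-0.003, -0.008, 1.0, -0.0]
wrist_force: [-0.5, -0.8, -3.4]
width: 0.0291
finger_force: 20.0
```

Request:
servo_tool([
  [0,[0,0,0],[0,0,0]],
  [0,[0,0,0],[0,0,0]],
])

```text
clock: 7.22
eef_pos: [0.6222, 0.0008, 0.0784]
orientation: [0.001, -0.009, 1.0, -0.0]
wrist_force: [1.0, -0.1, -1.5]
width: 0.0293
finger_force: 20.0
```

Run:
```python
from w import *
st()
p=ctrl.snapshot('wrist'); cv2.imwrite('pics/w4.png',p['img'])
m=np.ones((480,640),bool); m[295:]=0; c=cloud(p,m)
t=c[(c[:,2]>.066)&(c[:,2]<.074)&(abs(c[:,0]-.58)<.02)]
for s in(t[t[:,1]<0],t[t[:,1]>0]): print(len(s),np.percentile(s[:,1],[1,99]).round(4),np.percentile(s[:,0],[1,50,99]).round(4))
b=c[(c[:,2]>.09)&(c[:,2]<.125)&(abs(c[:,1])<.03)]
for lo in np.arange(.55,.62,.015):
    q=b[(b[:,0]>lo)&(b[:,0]<lo+.01)]
    if len(q)>30: print(lo.round(3),np.percentile(q[:,1],[2,98]).round(4),np.percentile(q[:,2],[99]).round(4))
```

```text
t 7.22 p [0.6222 0.0008 0.0784] F [ 1.  -0.1 -1.5] T [-0.01 -0.19  0.01] w 0.0293 ff 20.0 j [ 0.26  0.51 -0.18  0.   -0.88 -1.82]
tool x [-0.9998 -0.0179 -0.0012] y [-1.790e-02  9.998e-01 -7.000e-04]
1238 [-0.0346 -0.0188] [0.5747 0.5804 0.5864]
1134 [0.0179 0.0322] [0.5739 0.5798 0.5859]
0.565 [-0.0144  0.0135] [0.1119]
0.58 [-0.0141  0.0137] [0.1119]
0.595 [-0.0138  0.014 ] [0.112]
0.61 [-0.0232  0.0237] [0.1069]
```

View pics/w4.png

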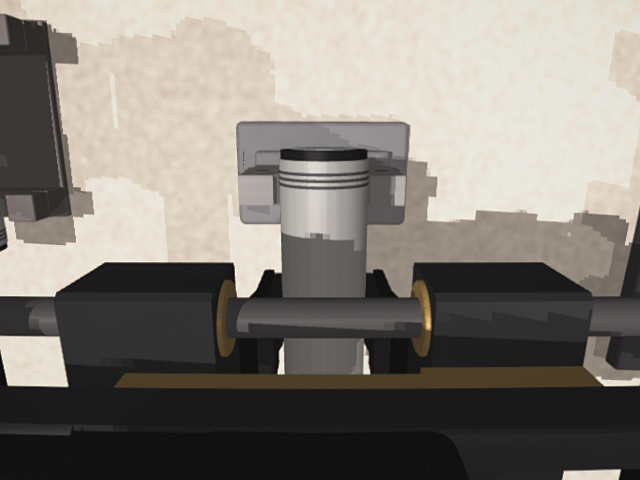

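Request:
servo_tool([
  [0,[0,-0.001,0.008],[0,0,0]],
  [0,[0,0,0.008],[0,0,0]],
  [0,[0,0,0.007],[0,0,0]],
  [0,[0,0,0.004],[0,0,0]],
  [0,[0,0,0],[0,0,0]],
])

```text
clock: 7.68
eef_pos: [0.6202, -0.0001, 0.0492]
orientation: [-0.001, -0.009, 1.0, -0.0]
wrist_force: [-0.3, -0.5, -1.5]
width: 0.0293
finger_force: 20.0
```

Request:
servo_tool([
  [0,[0,0,0.002],[0,0,0]],
  [0,[0,0,0.002],[0,0,0]],
  [0,[0,0,0.002],[0,0,0]],
])

```text
clock: 7.93
eef_pos: [0.6213, 0.0002, 0.0448]
orientation: [0.0, -0.009, 1.0, 0.0]
wrist_force: [-0.4, -0.0, -2.0]
width: 0.0291
finger_force: 20.0
```

Request:
servo_tool([
  [0,[0,0,0.003],[0,0,0]],
  [0,[0,0,0.003],[0,0,0]],
  [0,[0,0,0.002],[0,0,0]],
  [0,[0,0,0],[0,0,0]],
  [0,[0,0,0],[0,0,0]],
])

```text
clock: 8.35
eef_pos: [0.621, 0.0, 0.0365]
orientation: [-0.0, -0.009, 1.0, -0.0]
wrist_force: [-0.5, 0.3, -2.2]
width: 0.0294
finger_force: 20.0
```

Request:
servo_tool([
  [0,[0,0,0.002],[0,0,0]],
  [0,[0,0,0.001],[0,0,0]],
  [0,[0,0,0.001],[0,0,0]],
  [0,[0,0,0],[0,0,0]],
  [0,[0,0,0],[0,0,0]],
])

```text
clock: 8.77
eef_pos: [0.621, 0.0001, 0.0326]
orientation: [-0.0, -0.009, 1.0, -0.0]
wrist_force: [0.2, 0.7, -1.6]
width: 0.0293
finger_force: 20.0
```

Run:
```python
from w import *
st()
p=ctrl.snapshot('wrist'); cv2.imwrite('pics/w5.png',p['img'])
m=np.ones((480,640),bool); m[295:]=0; c=cloud(p,m)
b=c[(c[:,2]>.05)&(abs(c[:,1])<.012)]
for lo in np.arange(.55,.62,.015):
    q=b[(b[:,0]>lo)&(b[:,0]<lo+.01)]
    if len(q)>30: print(lo.round(3),np.percentile(q[:,2],[99]).round(4))
p=look('sc1',dict(v_axis=.051,lens_bench=0),'scene')
```

```text
t 8.77 p [6.21e-01 1.00e-04 3.26e-02] F [ 0.2  0.7 -1.6] T [-0.06 -0.16  0.06] w 0.0293 ff 20.0 j [ 0.26  0.56 -0.22  0.   -0.78 -1.81]
tool x [-9.998e-01 -1.770e-02  1.000e-04] y [-0.0177  0.9998 -0.    ]
0.565 [0.0663]
0.58 [0.0662]
0.595 [0.0662]
v_axis 0.64 414 253 [0.5743 0.2235 0.051 ]
lens_bench 0.89 416 270 [0.5817 0.2348 0.    ]
```

Request:
servo_tool([
  [0,[0,0,-0.01],[0,0,0]],
  [0,[0,0,-0.03],[0,0,0]],
  [0,[0,0,-0.04],[0,0,0]],
  [0,[0,0,-0.04],[0,0,0]],
  [0,[0,0.01,-0.04],[0,0,0]],
])

```text
clock: 9.38
eef_pos: [0.6204, 0.0088, 0.1953]
orientation: [-0.0, -0.008, 1.0, -0.0]
wrist_force: [1.4, 0.5, -1.9]
width: 0.0293
finger_force: 20.0
```

Request:
servo_tool([
  [0,[-0.008,0.038,0],[0,0,0]],
  [0,[-0.009,0.038,0],[0,0,0]],
  [0,[-0.009,0.038,0],[0,0,0]],
  [0,[-0.009,0.038,0],[0,0,0]],
  [0,[-0.009,0.038,0],[0,0,0]],
])

```text
clock: 9.8
eef_pos: [0.6614, 0.2024, 0.194]
orientation: [0.0, -0.009, 1.0, 0.0]
wrist_force: [0.1, 0.2, -3.1]
width: 0.0294
finger_force: 20.0
```

Request:
servo_tool([
  [0,[0,0.025,0],[0,0,0]],
  [0,[0,0,0],[0,0,0]],
  [0,[0,0,0],[0,0,0]],
])

```text
clock: 10.05
eef_pos: [0.6606, 0.2274, 0.1928]
orientation: [-0.0, -0.01, 1.0, -0.0]
wrist_force: [0.6, -0.3, -2.7]
width: 0.0295
finger_force: 20.0
```

Run:
```python
from w import *
st()
p=look('w6',dict(v_axis=.051,lens_bench=0,flank_left=0))
np.save('p6.npy',p,allow_pickle=True)
m=np.ones((480,640),bool); m[:,:]=1; m[295:]=0; c=cloud(p,m)
t=c[(c[:,2]>.047)&(c[:,2]<.057)&(abs(c[:,1]-.23)<.06)&(c[:,0]>.5)]
print(len(t)); r=cv2.minAreaRect(t[:,:2].astype(np.float32)); print(r)
```

```text
t 10.05 p [0.6606 0.2274 0.1928] F [ 0.6 -0.3 -2.7] T [-0.11 -0.07  0.02] w 0.0295 ff 20.0 j [ 0.56  0.53  0.17 -0.   -1.21 -2.11]
tool x [-9.998e-01 -2.030e-02  4.000e-04] y [-2.030e-02  9.998e-01 -2.000e-04]
v_axis 0.71 321 102 [0.5777 0.224  0.051 ]
lens_bench 0.56 320 107 [0.5782 0.2231 0.    ]
2083
((0.5769001245498657, 0.22384923696517944), (0.06306348741054535, 0.10401817411184311), 88.72761535644531)
```

View pics/w6.png

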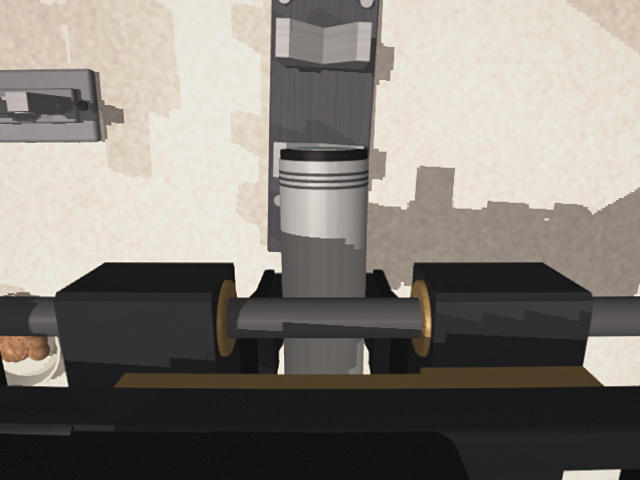

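Request:
servo_tool([
  [0,[0.04,-0.0006,0],[0,0,0]],
  [0,[0.0437,-0.0007,0.01],[0,0,0.043]],
  [0,[0,0,0.035],[0,0,0]],
  [0,[0,0,0.035],[0,0,0]],
  [0,[0,0,0.03],[0,0,0]],
])

```text
clock: 10.67
eef_pos: [0.5798, 0.2219, 0.0834]
orientation: [0.001, 0.013, 1.0, 0.001]
wrist_force: [0.6, 0.1, -2.7]
width: 0.0294
finger_force: 20.0
```

Request:
servo_tool([
  [0,[0,0,0.02],[0,0,0]],
  [0,[0,0,0],[0,0,0]],
  [0,[0,0,0],[0,0,0]],
])

```text
clock: 10.92
eef_pos: [0.5805, 0.2219, 0.0632]
orientation: [-0.001, 0.013, 1.0, -0.001]
wrist_force: [-0.3, -0.7, -1.1]
width: 0.0297
finger_force: 20.0
```

Run:
```python
from w import *
st()
p=ctrl.snapshot('wrist'); cv2.imwrite('pics/w7.png',p['img'])
m=np.ones((480,640),bool); m[295:]=0; c=cloud(p,m)
t=c[(c[:,2]>.05)&(c[:,2]<.058)&(abs(c[:,1]-.224)<.05)&(c[:,0]>.5)]
print(len(t),cv2.minAreaRect(t[:,:2].astype(np.float32)),np.percentile(t[:,0],[1,99]))
for s in(t[t[:,1]<.224],t[t[:,1]>.224]): print(len(s),np.percentile(s[:,1],[1,50,99]).round(4),np.percentile(s[:,0],[1,50,99]).round(4))
b=c[(c[:,2]>.075)&(c[:,2]<.11)&(abs(c[:,1]-.224)<.03)]
for lo in np.arange(.51,.58,.01):
    q=b[(b[:,0]>lo)&(b[:,0]<lo+.01)]
    if len(q)>30: print(lo.round(3),np.percentile(q[:,1],[2,98]).round(4),np.percentile(q[:,2],[99]).round(4))
```

```text
t 10.92 p [0.5805 0.2219 0.0632] F [-0.3 -0.7 -1.1] T [-0.03 -0.17  0.01] w 0.0297 ff 20.0 j [ 0.63  0.53 -0.19  0.   -0.85 -2.22]
tool x [-0.9997  0.0262  0.001 ] y [ 0.0262  0.9997 -0.0015]
3433 ((0.536991536617279, 0.22452303767204285), (0.06323673576116562, 0.024203816428780556), 88.56425476074219) [0.52465973 0.54922114]
1667 [0.1932 0.1988 0.2044] [0.5244 0.536  0.5481]
1766 [0.2436 0.2498 0.2558] [0.5257 0.5372 0.5494]
0.52 [0.2093 0.2368] [0.0969]
0.53 [0.2089 0.2367] [0.0969]
0.54 [0.2085 0.2364] [0.0968]
0.55 [0.2083 0.2363] [0.0968]
0.56 [0.1991 0.2437] [0.0968]
0.57 [0.2025 0.2455] [0.0902]
```

View pics/w7.png

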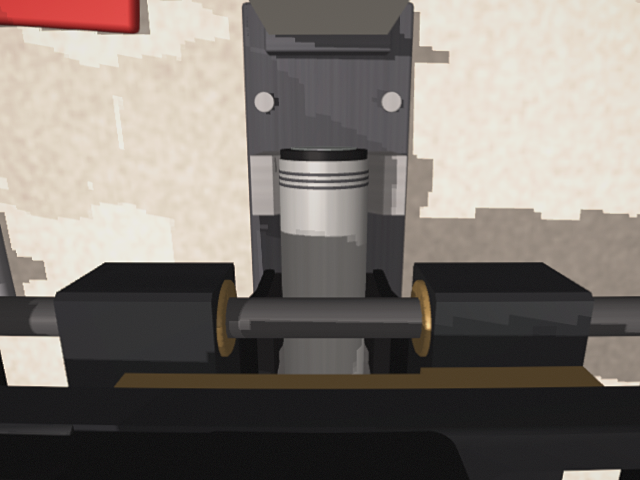

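Request:
servo_tool([
  [0,[0.0035,0.0018,0.008],[0,0,0]],
  [0,[0,0,0.008],[0,0,0]],
  [0,[0,0,0.006],[0,0,0]],
  [0,[0,0,0.003],[0,0,0]],
  [0,[0,0,0.001],[0,0,0]],
])

```text
clock: 11.38
eef_pos: [0.5766, 0.2248, 0.0367]
orientation: [-0.001, 0.013, 1.0, -0.0]
wrist_force: [-0.5, -0.2, -2.0]
width: 0.0297
finger_force: 20.0
```

Request:
servo_tool([
  [0,[0,0,0.0005],[0,0,0]],
  [0,[0,0,0.0005],[0,0,0]],
  [0,[0,0,0],[0,0,0]],
  [0,[0,0,0],[0,0,0]],
])

```text
clock: 11.72
eef_pos: [0.5772, 0.2251, 0.0366]
orientation: [0.0, 0.013, 1.0, 0.0]
wrist_force: [0.1, -0.4, -1.4]
width: 0.0295
finger_force: 20.0
```

Request:
servo_tool([
  [0,[0,0,0.0005],[0,0,0]],
  [0,[0,0,0.0005],[0,0,0]],
  [0,[0,0,0.0005],[0,0,0]],
  [0,[0,0,0],[0,0,0]],
  [0,[0,0,0],[0,0,0]],
])

```text
clock: 12.13
eef_pos: [0.5771, 0.225, 0.0351]
orientation: [0.0, 0.013, 1.0, -0.0]
wrist_force: [0.3, -0.7, -0.4]
width: 0.0295
finger_force: 20.0
```

Request:
servo_tool([
  [0,[0,0,0.0005],[0,0,0]],
  [0,[0,0,0],[0,0,0]],
  [0,[0,0,0],[0,0,0]],
])

```text
clock: 12.38
eef_pos: [0.5772, 0.2249, 0.0349]
orientation: [0.0, 0.013, 1.0, -0.0]
wrist_force: [-1.2, -1.9, 3.2]
width: 0.0296
finger_force: 20.0
```

Request:
servo_tool([
  [0,[0,-0.0005,0],[0,0,0]],
  [0,[0,-0.0005,0],[0,0,0]],
  [0,[0,0,0.0005],[0,0,0]],
  [0,[0,0,0],[0,0,0]],
  [0,[0,0,0],[0,0,0]],
])

```text
clock: 12.8
eef_pos: [0.5772, 0.224, 0.034]
orientation: [0.0, 0.013, 1.0, -0.0]
wrist_force: [-1.3, -1.2, 1.9]
width: 0.0294
finger_force: 20.0
```

```bash
python3 -c "
from w import *
st()"
```

```text
t 12.8 p [0.5772 0.224  0.034 ] F [-1.3 -1.2  1.9] T [-0.48 -0.04 -0.  ] w 0.0294 ff 20.0 j [ 0.63  0.56 -0.23  0.   -0.78 -2.23]
tool x [-9.997e-01  2.520e-02 -3.000e-04] y [ 0.0252  0.9997 -0.    ]
```

Request:
servo_tool([
  [0.42,[0,0,0],[0,0,0]],
  [0.42,[0,0,0],[0,0,0]],
  [0.42,[0,0,0],[0,0,0]],
  [0.42,[0,0,0],[0,0,0]],
  [0.42,[0,0,0],[0,0,0]],
])

```text
clock: 13.22
eef_pos: [0.5769, 0.2242, 0.0337]
orientation: [-0.0, 0.013, 1.0, 0.0]
wrist_force: [0.4, 0.9, -0.3]
width: 0.0364
finger_force: 0.0
```

Run:
```python
from w import *
st()
p=ctrl.snapshot('wrist')
m=np.ones((480,640),bool); m[295:]=0; c=cloud(p,m)
b=c[(c[:,2]>.055)&(c[:,2]<.08)&(abs(c[:,1]-.224)<.015)]
for lo in np.arange(.51,.58,.01):
    q=b[(b[:,0]>lo)&(b[:,0]<lo+.01)]
    if len(q)>30: print(lo.round(3),np.percentile(q[:,1],[2,98]).mean().round(4),np.percentile(q[:,2],[99]).round(4))
print(b[:,0].min())
```

```text
t 13.22 p [0.5769 0.2242 0.0337] F [ 0.4  0.9 -0.3] T [-0.04 -0.1  -0.01] w 0.0364 ff 0.0 j [ 0.63  0.56 -0.23 -0.   -0.78 -2.23]
tool x [-9.997e-01  2.520e-02  1.000e-04] y [0.0252 0.9997 0.    ]
0.51 0.2246 [0.0669]
0.52 0.2246 [0.0675]
0.53 0.2245 [0.0674]
0.54 0.2242 [0.0674]
0.55 0.224 [0.0676]
0.56 0.2237 [0.0674]
0.47346850143075664
```

Request:
servo_tool([
  [0.42,[0,0,0.0015],[0,0,0]],
  [0,[0,0,0],[0,0,0]],
  [0,[0,0,0],[0,0,0]],
  [0,[0,0,0],[0,0,0]],
  [0,[0,0,0],[0,0,0]],
], grip_force=20)

```text
clock: 13.68
eef_pos: [0.5768, 0.2238, 0.0322]
orientation: [-0.0, 0.013, 1.0, -0.0]
wrist_force: [-0.2, -1.0, -0.7]
width: 0.0295
finger_force: 20.0
```

Request:
servo_tool([
  [0,[0,0,0],[0,0,0]],
  [0,[0,0,0],[0,0,0]],
  [0,[0,0,0],[0,0,0]],
])

```text
clock: 13.93
eef_pos: [0.5769, 0.2238, 0.0322]
orientation: [-0.0, 0.013, 1.0, -0.0]
wrist_force: [0.1, -0.8, -0.5]
width: 0.0296
finger_force: 20.0
```

```bash
python3 -c "
from w import *
p=ctrl.snapshot('wrist');st();p=ctrl.snapshot('wrist');st()"
```

```text
t 13.98 p [0.5768 0.2238 0.0322] F [-0.1 -0.2 -1.5] T [-0.44 -0.19  0.  ] w 0.0295 ff 20.0 j [ 0.63  0.56 -0.23  0.   -0.78 -2.23]
tool x [-9.997e-01  2.540e-02  4.000e-04] y [ 2.540e-02  9.997e-01 -4.000e-04]
t 14.03 p [0.5768 0.2238 0.0322] F [ 0.8 -1.5 -0.5] T [-0.46 -0.22 -0.01] w 0.0294 ff 20.0 j [ 0.63  0.56 -0.23  0.   -0.78 -2.23]
tool x [-9.997e-01  2.540e-02  5.000e-04] y [ 2.540e-02  9.997e-01 -4.000e-04]
```

Request:
servo_tool([
  [0,[0,-0.0004,0],[0,0,0]],
  [0,[0,0,0.0005],[0,0,0]],
  [0,[0,0,0.0005],[0,0,0]],
  [0,[0,0,0],[0,0,0]],
  [0,[0,0,0],[0,0,0]],
])

```text
clock: 14.45
eef_pos: [0.5769, 0.2238, 0.0322]
orientation: [0.0, 0.013, 1.0, 0.0]
wrist_force: [-3.7, -0.1, 5.3]
width: 0.0296
finger_force: 20.0
```

```bash
cat > f.py <<'E'
from w import *
a=[]
for i in range(6): ctrl.snapshot('wrist'); s=ctrl.read_state(); a.append(np.r_[s['wrist_force'],s['wrist_torque']])
print(np.mean(a,0).round(2),np.std(a,0).round(2)); st()
E
python3 f.py
```

```text
[-3.22 -0.13  5.68 -0.17  0.8  -0.  ] [0.24 0.4  0.34 0.02 0.02 0.03]
t 14.75 p [0.5769 0.2238 0.0321] F [-3.2 -0.6  6.1] T [-0.17  0.78 -0.03] w 0.0294 ff 20.0 j [ 0.63  0.56 -0.23  0.   -0.78 -2.23]
tool x [-9.997e-01  2.510e-02 -2.000e-04] y [2.510e-02 9.997e-01 1.000e-04]
```

Request:
servo_tool([
  [0,[0.0005,0,0],[0,0,0]],
  [0,[0,0,0.0004],[0,0,0]],
  [0,[0,0,0],[0,0,0]],
  [0,[0,0,0],[0,0,0]],
])

```text
clock: 15.08
eef_pos: [0.5769, 0.2238, 0.0321]
orientation: [0.001, 0.012, 1.0, 0.0]
wrist_force: [-2.5, -1.8, 6.2]
width: 0.0296
finger_force: 20.0
```

```bash
python3 f.py
```

```text
[-2.74 -1.1   7.22 -0.37  0.68  0.01] [0.51 0.37 0.35 0.02 0.03 0.03]
t 15.38 p [0.5769 0.2238 0.0321] F [-3.1 -0.8  6.6] T [-0.35  0.67  0.01] w 0.0292 ff 20.0 j [ 0.63  0.56 -0.23  0.   -0.78 -2.23]
tool x [-0.9997  0.0248 -0.0012] y [2.480e-02 9.997e-01 4.000e-04]
```

Request:
servo_tool([
  [0,[0.0006,-0.0003,0],[0,0,0]],
  [0,[0,0,0.0006],[0,0,0]],
  [0,[0,0,0],[0,0,0]],
  [0,[0,0,0],[0,0,0]],
])

```text
clock: 15.72
eef_pos: [0.577, 0.2238, 0.0321]
orientation: [0.001, 0.012, 1.0, 0.0]
wrist_force: [-2.5, -1.3, 8.4]
width: 0.0297
finger_force: 20.0
```

```bash
python3 f.py
```

```text
[-2.44 -1.04  8.73 -0.38  0.56  0.  ] [0.28 0.36 0.47 0.04 0.02 0.03]
t 16.02 p [0.5769 0.2238 0.0321] F [-2.8 -0.9  8.2] T [-0.29  0.54 -0.01] w 0.0293 ff 20.0 j [ 0.63  0.56 -0.23  0.   -0.78 -2.23]
tool x [-0.9997  0.0246 -0.0026] y [0.0246 0.9997 0.001 ]
```

Request:
servo_tool([
  [0,[0.0008,-0.0005,0],[0,0,0]],
  [0,[0,0,0.0005],[0,0,0]],
  [0,[0,0,0],[0,0,0]],
  [0,[0,0,0],[0,0,0]],
])

```text
clock: 16.35
eef_pos: [0.577, 0.2238, 0.0321]
orientation: [0.002, 0.012, 1.0, 0.001]
wrist_force: [-1.7, -0.8, 9.5]
width: 0.0293
finger_force: 20.0
```

```bash
python3 f.py
```

```text
[-1.43 -0.88  9.26 -0.27  0.31 -0.02] [0.41 0.5  0.38 0.02 0.02 0.02]
t 16.65 p [0.5769 0.2238 0.0321] F [-1.6 -0.3  9.7] T [-0.28  0.28 -0.01] w 0.0296 ff 20.0 j [ 0.63  0.56 -0.23  0.   -0.77 -2.23]
tool x [-0.9997  0.0242 -0.0045] y [0.0242 0.9997 0.002 ]
```

Request:
servo_tool([
  [0,[0,-0.0004,0.0002],[0,0,0]],
  [0,[0,0,0],[0,0,0]],
  [0,[0,0,0],[0,0,0]],
  [0,[0,0,0],[0,0,0]],
])

```text
clock: 16.98
eef_pos: [0.577, 0.2238, 0.0321]
orientation: [0.002, 0.012, 1.0, 0.001]
wrist_force: [-1.8, 0.1, 9.6]
width: 0.0296
finger_force: 20.0
```

```bash
python3 f.py
python3 - <<'E'
from w import *
p=ctrl.snapshot('side'); q=ctrl.snapshot('wrist')
cv2.imwrite('pics/end.png',np.hstack([cv2.resize(p['img'][180:400,180:480],(400,293)),cv2.resize(q['img'],(390,293))]))
E
```

```text
[-2.210e+00  3.200e-01  1.003e+01 -1.000e-02  5.000e-01 -3.000e-02] [0.59 0.31 0.37 0.04 0.02 0.03]
t 17.28 p [0.577  0.2238 0.0321] F [-1.4  0.2 10. ] T [ 0.05  0.48 -0.06] w 0.0296 ff 20.0 j [ 0.63  0.56 -0.23  0.   -0.77 -2.23]
tool x [-0.9997  0.0242 -0.0048] y [0.0242 0.9997 0.0026]
```

View pics/end.png

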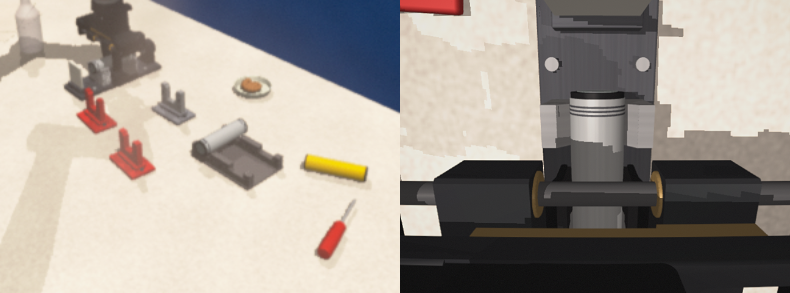

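The pictures show the barrel lying in the saddles, the thick one still in the rest and the other objects untouched. The push reads 10.0 N with almost no sideways force, so I'm handing in.

```bash
python3 -c "
from plant import ctrl
print(ctrl.close_job())"
```

```text
the job is handed in; nothing more can be done
None
```

The slim barrel went about 19 mm below the gauge's jaw tops without resistance; it now lies level in both V saddles, still held and pressed down at about 10 N, and the job is handed in, with the thick barrel still in the rest and the bottle, dish and screwdriver untouched.

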